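# Ready the evaporator's gas panel

### The job

Get the gas panel ready for its next run. First turn the black knob on the gauge anticlockwise until the red peak pointer is back against its zero stop; then turn the brass thumbscrew of the needle valve clockwise until it seats, back it off a quarter turn, and finish still gripping the thumbscrew there, keeping it at the quarter turn. Leave the vial, the reagent bottle and the tube rack undisturbed.

Things in the scene. Friction and masses are not known exactly. Their poses are not given: they have to be found in the camera images.
- panel: Low blue box with a white top, 150 x 310 x 60 mm high, fixed to the bench; origin at the centre of its underside. The gauge and the needle valve stand on its top, 160 mm apart along its y axis, either one on either side.
- gauge: Round gauge lying face up on the panel, 100 mm across, 28 mm high, white dial with black ticks; origin at the centre of its underside (60 mm above the bench). The zero tick lies at 135 degrees anticlockwise (seen from above) from its x axis, next to a small dark stop pin.
- reset_grip (a point): Grip point of the gauge's black reset knob, on its vertical axis, 121 mm above the bench. The grip is an upright bar 40 mm long, 13 mm thick and 32 mm tall; this point lies 7 mm below its top and 23 mm above the top of the 36 mm round collar beneath the bar, which turns with it 2 mm above the dial. x runs along the bar towards the end with the red stripe and the red pointer, z is up; they turn with the knob.
- reset (a joint): Angle of the reset knob and its red pointer, rad, 0 against the zero stop (pointer at the zero tick); grows clockwise seen from above, so it is reset by turning anticlockwise. Starts between 0.6 and 1.45. About 0.04 N m of friction, stays where it is left.
- valve: Needle valve on the panel: aluminium flange 72 mm across and 6 mm high with a dark steel boss 40 mm across up to 16 mm high; origin at the centre of its underside (60 mm above the bench). The flange has a black line at the valve's +x side (where the thumbscrew's red stripe points when seated) and a green line at its +y side (where it points a quarter turn open).
- screw_grip (a point): Grip point of the brass thumbscrew, on its vertical axis, 107 mm above the bench. The grip is an upright bar with flat sides and rounded ends, about 53 mm long, 13 mm thick and 32 mm tall; this point lies 7 mm below its top and 23 mm above the top of the 36 mm round collar beneath the bar. x runs along the bar towards the end with the red stripe, z is up; they turn with the screw.
- screw (a joint): Angle of the thumbscrew, rad, 0 when seated (a firm stop), growing anticlockwise seen from above as it opens; a quarter turn open is 1.57. Starts between 0.5 and 1.3. It does not rise or sink noticeably as it turns. About 0.06 N m of friction, stays where it is left.
- vial_mid (a point): Centre of a capped amber vial standing on the bench on the robot's side of the panel, 26 mm across, 75 mm tall; to be left alone.
- reagent_mid (a point): Centre of a white reagent bottle standing beside the panel, 64 mm across, 130 mm tall; to be left alone.
- rack_mid (a point): Centre of an empty white tube rack standing beyond the panel, 90 x 210 x 60 mm; to be left alone.

How it is judged:
By the outcome, as a careful person would: the job done as asked, in the order asked, and still so for the second after the job is handed in, while the arm keeps its last pose, push and grip.
It also fails if it takes over 54 s, if anything falls off the work surface, if the arm or the gripper's body presses on something with over 40 N, if the wrist force passes 120 N, or if a joint passes its speed limit or range.

### The arm

A 6-joint arm with a two-finger parallel gripper is mounted at the origin on the work surface. World frame = base frame: x ahead of the robot, y to its left, z up, the work surface at z = 0. Lengths are in m, angles in rad, forces in N, time in s.
With the tool pointing down it reaches from about 0.275 to 0.75 m from the base axis. Payload 10.2 kg.
Tool frame: the origin (TCP) lies midway between the tips of the shut fingers; the grasp point (between the pads) lies 19 mm behind it; z points along the fingers, y is the direction in which the jaws open and shut (so a half turn about z gives the same grasp; the last joint's range is limited). The gripper opens to 85 mm and grips with 20 to 120 N. Pads are 22 mm wide; open, the fingers measure 114 mm over their backs; the gripper's body (76 mm by 85 mm) begins 54 mm behind the grasp point. The pads swing forward as they close: fully open they stand 13 mm farther back than shut.
Start: joints at [0.881, 0.313, 1.498, -0, 1.331, -0.223], TCP at [0.236, 0.469, 0.231] pointing down, gripper open.
Joint ranges: [-2.94, 2.94], [-0.97, 2.17], [0.19, 2.56], [-1.23, 4.37], [0.02, 3.11], [-2.88, 2.88]. Speed limits (rad/s): [2.39, 2.39, 3.01, 3.14, 3.14, 3.14].

### API

Orientations are given as a unit quaternion [w, x, y, z].
In Python, from station import sensors, read_camera, arm gives the robot as it stands.
- The arm moves only by the tool apply_moves, never from a script. Its argument "steps" is a list that holds one entry, the list of rows, each a list of 5 numbers: the shift along the tool's x, y, z in mm, then the turn about the tool's z in degrees, then the finger opening in mm, from 0 to 85.4. A call has 1 to 5 rows; each row shifts and turns the commanded pose from where the row before left it, along the tool's axes as they then stand; what a row does not reach is not made up. A row lasts 1/12 s, in which the tool goes at most 41.7 mm and 7.16 degrees, less where a joint would pass 70% of its speed; a pose out of reach is approached as far as the arm can. A call is refused whole if a number of a shift passes 41.7 or a number of a turn 7.16, either way. A call with a gripper value outside its range is refused whole. The fingers move at their own pace and stop on an object; "newtons" is the grip in N (left out, the last holds). Time passes only in rows, so rows that do not move let the fingers close. It gives the time, the measured TCP pose, the force and the opening at its end, in the units of the state.
- sensors.state(): the state, without advancing time (a new reading comes with each control period).
- read_camera(name): name is "scene" or "top"; returns a dict with "frame" (480x640x3 uint8, red, green, blue), "intrinsics" (3x3 intrinsics, pixels), "dist" ([k1, k2, p1, p2, k3] as OpenCV has them; the pictures are not rectified), "xyz" and "orientation" of the camera in the world. Camera axes: x right, y down, z forward; pixel columns grow to the right and rows downward; lengths in m; the calibration is good to about 2 mm. A picture is of the moment at which its call begins. There is no depth.
- arm.job_done(): hands the job in, once; it reports no verdict.
The state is a dict: "time_s": time; "joints": joint angles; "qvel": joint speeds; "joint_torque": joint torques, N m; "tcp_pos": TCP position; "tool_rot": TCP orientation; "force": force on the tool from outside, world axes, zero at the start; "wrist_torque": the same for the moment, N m; "width": opening from 0.0 (shut) to 1.0 (fully open).
Only numpy, scipy, OpenCV 4.12 (cv2) and the standard library are available. Lean on these libraries where they do the work, as an engineer would, in place of code of your own. Each camera call takes 0.05 s, during which the arm holds its last target.

## Working session

There is one attempt and no reset: what is moved stays moved. The work goes in short steps, Python scripts to look and compute and a tool call to move; the robot and the scene stay as the last step left them, time stands still between calls to the robot, and variables do not carry over. Pictures are saved under pics/ and viewed, and the job is handed in when it is done.

Besides the shell and the picture viewer there is one more tool, called after "Call:" as a command line: name --argument value ..., lists and objects as JSON in quotes. apply_moves: Moves the arm, as the interface text tells. Its arguments: {"type":"object","properties":{"steps":{"type":"array"},"newtons":{"type":"number"}},"required":["steps"]}

```bash
mkdir -p pics; ls; cat > h.py <<'E'
import numpy as np, cv2
from scipy.spatial.transform import Rotation as R
from station import sensors, read_camera, arm
def rot(q): return R.from_quat([q[1],q[2],q[3],q[0]]).as_matrix()
def shot(n,f):
    c=read_camera(n); cv2.imwrite('pics/'+f,c['frame'][:,:,::-1]); np.save('pics/'+f[:-4]+'.npy',c,allow_pickle=True); return c
def load(f): return np.load('pics/'+f,allow_pickle=True).item()
def px2z(c,uv,z):
    K=np.array(c['intrinsics']);p=cv2.undistortPoints(np.array([[uv]],float),K,np.array(c['dist']))[0,0]
    d=rot(c['orientation'])@np.array([p[0],p[1],1]);o=np.array(c['xyz']);return o+d*(z-o[2])/d[2]
def proj(c,P):
    M=rot(c['orientation']).T;return cv2.projectPoints(np.atleast_2d(P).astype(float),cv2.Rodrigues(M)[0],-M@np.array(c['xyz']),np.array(c['intrinsics']),np.array(c['dist']))[0][:,0]
def crop(f,x0,y0,x1,y1,s,out):
    im=cv2.imread('pics/'+f)[y0:y1,x0:x1];cv2.imwrite('pics/'+out,cv2.resize(im,None,fx=s,fy=s,interpolation=cv2.INTER_CUBIC))
E
python3 -c "
from h import *
for n in('top','scene'):
  c=shot(n,n+'0.png');print(c['xyz'],c['orientation'],c['intrinsics'])
print(sensors.state())"
```

```text
pics
[ 0.53500438 -0.0401431   0.87058862] [ 0.01080115 -0.70304141  0.71098792 -0.01059651] [[454.62976861   0.         334.31566102]
 [  0.         454.62976861 236.46552826]
 [  0.           0.           1.        ]]
[1.0389855  0.09617079 0.69270164] [-0.20245965  0.56491517  0.75692138 -0.25874886] [[540.0825868    0.         326.14971724]
 [  0.         540.0825868  236.08007336]
 [  0.           0.           1.        ]]
{'time_s': 0.1, 'joints': array([ 8.80590749e-01,  3.13367568e-01,  1.49835869e+00, -5.71262905e-06,
        1.33099198e+00, -2.23380873e-01]), 'qvel': array([ 1.11318454e-03, -2.12903262e-03, -3.82628593e-03,  6.76101067e-04,
       -1.49508837e-03, -6.04404988e-06]), 'joint_torque': array([ 3.84844607e-03, -4.12906516e+01, -2.60138744e+01, -1.12254154e-04,
        3.13583674e-03, -1.14447707e-05]), 'tcp_pos': array([0.23613216, 0.46864406, 0.23080676]), 'tool_rot': array([-2.45743164e-04,  2.31297984e-01,  9.72882791e-01, -5.06315278e-04]), 'force': array([ 0.48961892, -0.02299024, -0.04149882]), 'wrist_torque': array([ 0.01143345, -0.01891773, -0.0181725 ]), 'width': 0.9991804580061069}
```

View pics/top0.png

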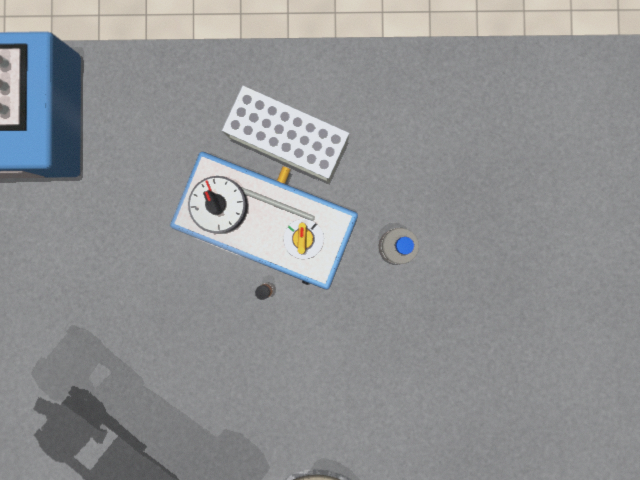

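View pics/scene0.png

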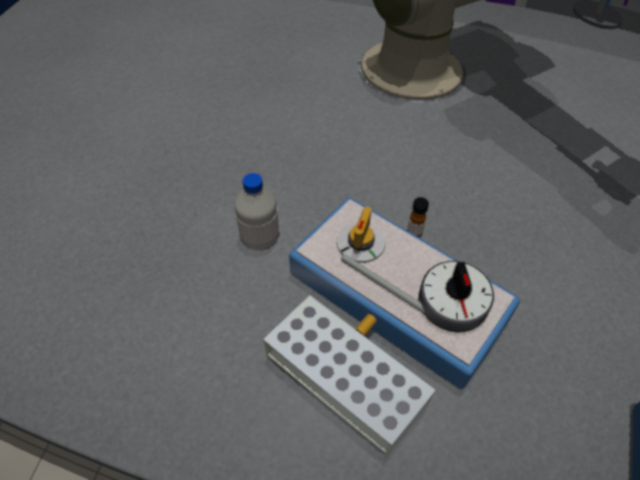

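```bash
python3 -c "
from h import *
crop('top0.png',165,140,365,300,4,'t0c.png')
crop('scene0.png',280,180,530,380,3,'s0c.png')
crop('top0.png',180,165,250,240,8,'t0g.png')
crop('top0.png',270,200,340,270,8,'t0v.png')
"
```

```text
(no output)
```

View pics/t0c.png

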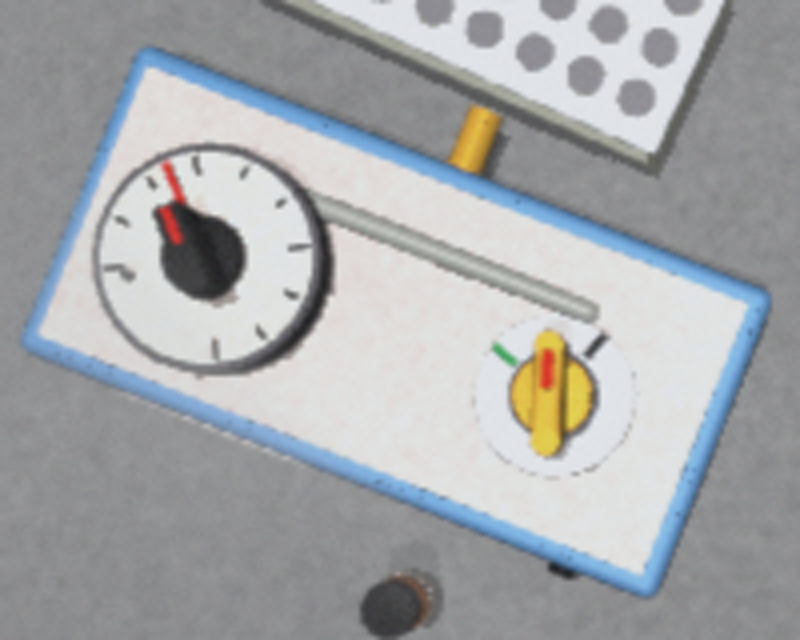

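View pics/t0g.png

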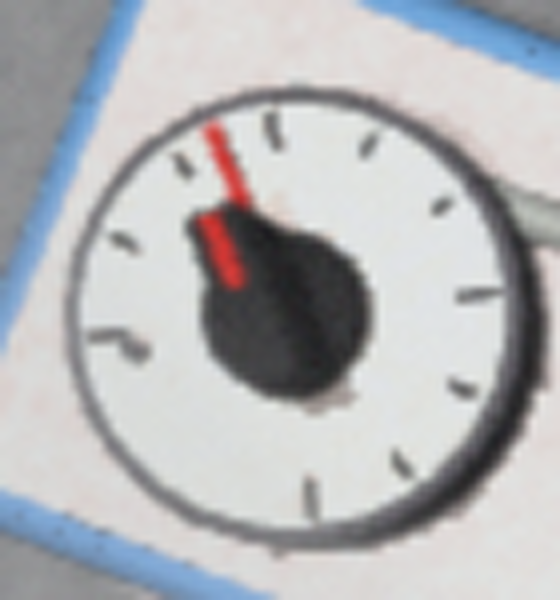

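View pics/t0v.png

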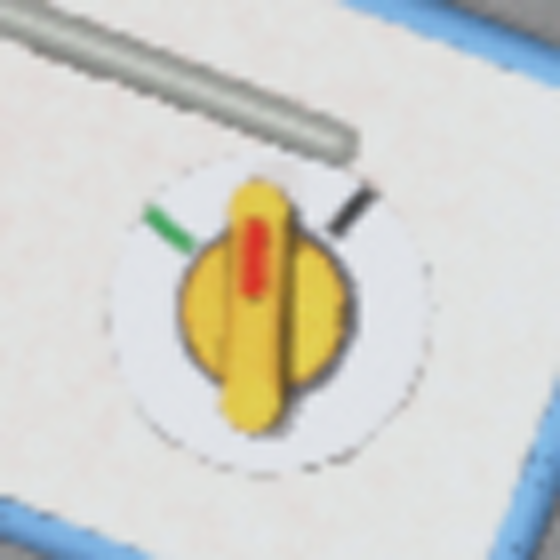

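View pics/s0c.png

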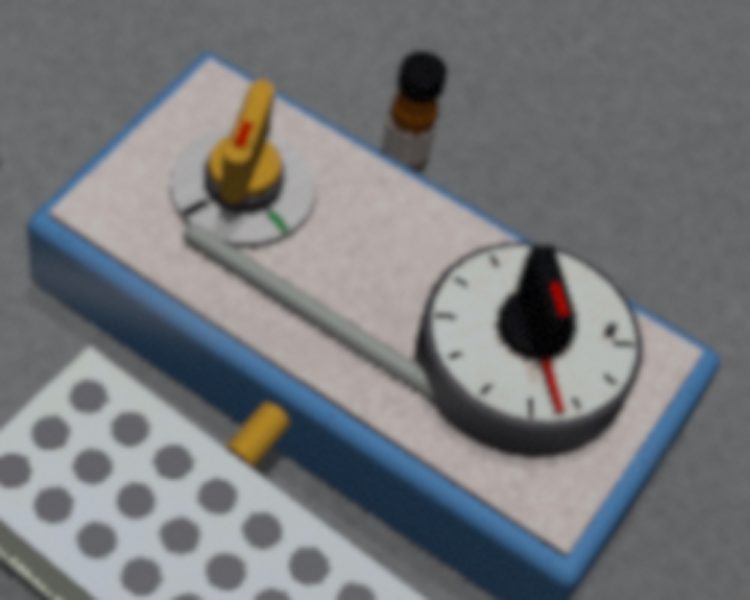

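```bash
cat > m.py <<'E'
from h import *
c=load('top0.npy')
g=lambda x,y,z:px2z(c,((x+.5)/8-.5+180,(y+.5)/8-.5+165),z)
v=lambda x,y,z:px2z(c,((x+.5)/8-.5+270,(y+.5)/8-.5+200),z)
p=lambda x,y,z:px2z(c,((x+.5)/4-.5+165,(y+.5)/4-.5+140),z)
ang=lambda d:np.degrees(np.arctan2(d[1],d[0]))
G=g(295,318,.088);print('G',G, 'diam',np.linalg.norm(g(68,318,.088)-g(522,318,.088)))
tip=g(212,125,.089);b=g(245,203,.089);z0=g(95,338,.088);z1=g(125,338,.088)
print('ptr',ang(tip-G),ang(tip-b),'zero',ang(z0-G),np.linalg.norm(z0-G),np.linalg.norm(tip-G))
s0=g(210,215,.128);s1=g(233,288,.128);print('stripe',ang(s0-s1),s0,s1)
V=v(270,313,.066);print('V',V,np.linalg.norm(v(108,313,.066)-v(432,313,.066)))
e0=v(260,182,.114);e1=v(250,433,.114);print('bar',(e0+e1)/2,ang(e0-e1),np.linalg.norm(e0-e1))
bl=v(370,190,.066);gr=v(150,212,.066);print('black',ang(bl-V),'green',ang(gr-V))
print('dist',np.linalg.norm((G-V)[:2]),ang(G-V))
C=[p(150,50,.06),p(768,295,.06),p(652,595,.06),p(25,342,.06)]
print('panel',np.mean(C,0),[np.linalg.norm(C[i]-C[(i+1)%4]) for i in range(4)],ang(C[0]-C[1]),ang(C[3]-C[2]))
print('vial top',px2z(c,(263,292),.075),'rack',px2z(c,(331,176),.06),px2z(c,(222,130),.06),'bottle',px2z(c,(405,246),.13))
c=load('scene0.npy')
for nm,z,P in(('G',.088,G),('V',.066,V)):
  t=np.linspace(0,6.28,9)[:-1];r=.05 if nm=='G' else .036
  q=proj(c,np.array([P+[r*np.cos(a),r*np.sin(a),0] for a in t]))
  print(nm,((q-[280,180])*3+1).round())
E
python3 m.py
```

```text
G [0.61651356 0.16281431 0.088     ] diam 0.09801536030947094
ptr 22.714425559385194 22.630448786437007 zero 95.07558394249843 0.04335822878524089 0.045407736331782585
stripe 17.24555969991159 [0.63371188 0.16979902 0.128     ] [0.61865291 0.16512437 0.128     ]
V [0.55604318 0.01488141 0.066     ] 0.07170501572696884
bar [0.55599527 0.01470867 0.114     ] -2.7992730326515995 0.052290596213787885
black -39.67649680106723 green 49.31187944609675
dist 0.15981492630828664 67.76677946508939
panel [0.59110978 0.08489959 0.06      ] [np.float64(0.29818170517562165), np.float64(0.1432646730090027), np.float64(0.3017956132887889), np.float64(0.14210143890654958)] 67.67516539955865 67.45171046398791
vial top [0.46356362 0.08545093 0.075     ] rack [ 0.66795061 -0.03532509  0.06      ] [0.75323077 0.159647   0.06      ] bottle [ 0.54059433 -0.15499541  0.13      ]
G [[511. 428.]
 [596. 419.]
 [637. 360.]
 [614. 289.]
 [543. 246.]
 [463. 253.]
 [419. 307.]
 [437. 380.]]
V [[219. 242.]
 [276. 238.]
 [309. 202.]
 [300. 158.]
 [255. 131.]
 [201. 135.]
 [167. 169.]
 [174. 213.]]
```

```bash
cat >> h.py <<'E'
def cur():
    s=sensors.state();M=rot(s['tool_rot']);return np.array(s['tcp_pos']),M
def jaw(M): return np.degrees(np.arctan2(M[1,1],M[0,1]))
def plan(tgt,ang,n,start=None):
    # ideal downward tool; rows from measured pose
    p,M=cur();a=jaw(M)
    d=(np.array(tgt)-p)*1000; da=ang-a
    print('now',p.round(4),'jaw',round(a,2),'tilt',np.degrees(np.arccos(-M[2,2])).round(2),'delta',d.round(1),round(da,1))
    for i in range(n):
        b=np.radians(a+da*i/n); ty=np.array([np.cos(b),np.sin(b),0]);tz=np.array([0,0,-1.]);tx=np.cross(ty,tz)
        s=d/n;print([round(float(s@tx),1),round(float(s@ty),1),round(float(s@tz),1),round(-da/n,2)])
E
python3 -c "
from h import *
plan([.6165,.163,.18],-67.5,20)"
```

```text
now [0.2361 0.4686 0.2308] jaw 63.25 tilt 0.06 delta [ 380.4 -305.6  -50.8] -130.8
[-23.9, -5.1, 2.5, np.float64(6.54)]
[-24.3, -2.3, 2.5, np.float64(6.54)]
[-24.4, 0.4, 2.5, np.float64(6.54)]
[-24.2, 3.2, 2.5, np.float64(6.54)]
[-23.7, 5.9, 2.5, np.float64(6.54)]
[-22.8, 8.6, 2.5, np.float64(6.54)]
[-21.7, 11.1, 2.5, np.float64(6.54)]
[-20.3, 13.5, 2.5, np.float64(6.54)]
[-18.6, 15.8, 2.5, np.float64(6.54)]
[-16.7, 17.8, 2.5, np.float64(6.54)]
[-14.6, 19.6, 2.5, np.float64(6.54)]
[-12.2, 21.1, 2.5, np.float64(6.54)]
[-9.8, 22.4, 2.5, np.float64(6.54)]
[-7.2, 23.3, 2.5, np.float64(6.54)]
[-4.5, 24.0, 2.5, np.float64(6.54)]
[-1.7, 24.3, 2.5, np.float64(6.54)]
[1.1, 24.4, 2.5, np.float64(6.54)]
[3.9, 24.1, 2.5, np.float64(6.54)]
[6.6, 23.5, 2.5, np.float64(6.54)]
[9.2, 22.6, 2.5, np.float64(6.54)]
```

Call:
apply_moves --steps '[[[-24, -5, 2.5, 6.54, 50], [-24.3, -2.3, 2.5, 6.54, 50], [-24.4, 0.4, 2.5, 6.54, 50], [-24.2, 3.2, 2.5, 6.54, 50], [-23.7, 5.9, 2.5, 6.54, 50]]]' --newtons 60

```text
time_s: 0.52
tcp_pos: [0.3322, 0.3914, 0.2184]
tool_rot: [-0.0, 0.498, 0.867, -0.0]
force: [0.9, -0.1, 0.6]
width: 0.586
```

Call:
apply_moves --steps '[[[-22.8, 8.6, 2.5, 6.54, 50], [-21.7, 11.1, 2.5, 6.54, 50], [-20.3, 13.5, 2.5, 6.54, 50], [-18.6, 15.8, 2.5, 6.54, 50], [-16.7, 17.8, 2.5, 6.54, 50]]]'

```text
time_s: 0.93
tcp_pos: [0.4272, 0.3149, 0.2059]
tool_rot: [-0.0, 0.722, 0.692, -0.0]
force: [0.1, 0.7, -0.3]
width: 0.584
```

Call:
apply_moves --steps '[[[-14.6, 19.6, 2.5, 6.54, 50], [-12.2, 21.1, 2.5, 6.54, 50], [-9.8, 22.4, 2.5, 6.54, 50], [-7.2, 23.3, 2.5, 6.54, 50], [-4.5, 24, 2.5, 6.54, 50]]]'

```text
time_s: 1.35
tcp_pos: [0.5223, 0.2384, 0.1933]
tool_rot: [-0.0, 0.888, 0.46, -0.0]
force: [0.5, 0.3, -0.4]
width: 0.586
```

Call:
apply_moves --steps '[[[-1.7, 24.3, 2.5, 6.54, 50], [1.1, 24.4, 2.5, 6.54, 50], [3.9, 24.1, 2.5, 6.54, 50], [6.6, 23.5, 2.5, 6.54, 50], [9.2, 22.6, 2.5, 6.54, 50]]]'

```text
time_s: 1.77
tcp_pos: [0.6173, 0.162, 0.1807]
tool_rot: [-0.0, 0.981, 0.192, -0.0]
force: [-0.4, 0.0, -0.1]
width: 0.588
```

Call:
apply_moves --steps '[[[0, 0, 0, 0, 50], [0, 0, 0, 0, 50], [0, 0, 0, 0, 50]]]'

```text
time_s: 2.02
tcp_pos: [0.6162, 0.1632, 0.181]
tool_rot: [-0.0, 0.981, 0.195, -0.0]
force: [-0.7, 0.1, -0.4]
width: 0.583
```

```bash
python3 -c "
from h import *
plan([.6165,.163,.102],-67.5,4)
s=sensors.state();print(s['time_s'],s['joints'],s['width'],s['force'])
shot('top','t1.png');shot('scene','s1.png')"
```

```text
now [0.6162 0.1632 0.181 ] jaw -67.46 tilt 0.05 delta [  0.3  -0.2 -79. ] -0.0
[0.0, 0.1, 19.7, np.float64(0.01)]
[0.0, 0.1, 19.7, np.float64(0.01)]
[0.0, 0.1, 19.7, np.float64(0.01)]
[0.0, 0.1, 19.7, np.float64(0.01)]
2.0167 [7.54062925e-02 6.01217696e-01 1.19521932e+00 2.24542016e-04
 1.34603993e+00 1.25266825e+00] 0.5832375500616247 [-0.67014633  0.05392237 -0.44799848]
```

View pics/s1.png

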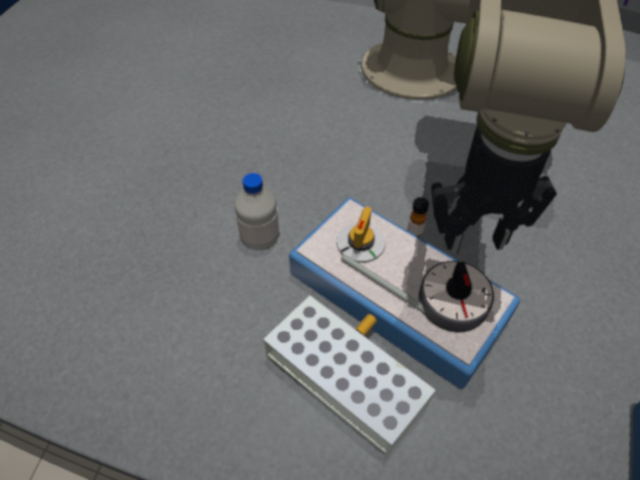

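View pics/t1.png

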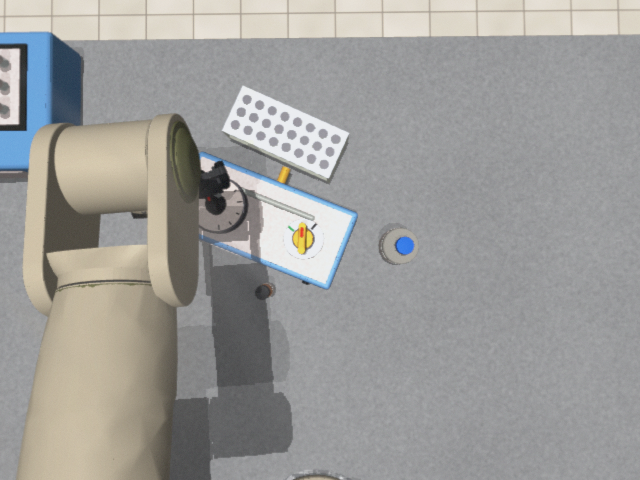

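Call:
apply_moves --steps '[[[0, 0, 25, 0, 40], [0, 0, 25, 0, 40], [0, 0, 20, 0, 40], [0, 0, 8, 0, 40], [0, 0, 0, 0, 40]]]' --newtons 50

```text
time_s: 2.53
tcp_pos: [0.6155, 0.1634, 0.1018]
tool_rot: [-0.0, 0.981, 0.195, -0.002]
force: [-0.3, 0.1, 0.6]
width: 0.467
```

Call:
apply_moves --steps '[[[0, 0, 0, 0, 10], [0, 0, 0, 0, 5], [0, 0, 0, 0, 5], [0, 0, 0, 0, 5]]]'

```text
time_s: 2.87
tcp_pos: [0.6172, 0.1636, 0.1052]
tool_rot: [-0.0, 0.981, 0.195, 0.001]
force: [-3.1, 3.8, 6.9]
width: 0.138
```

```bash
python3 -c "
from h import *
plan([.6165,.163,.102],-67.5,1)
s=sensors.state();print(s['time_s'],s['joints'],s['width'],s['force'],s['wrist_torque'])
shot('scene','s2.png');crop('s2.png',380,130,580,350,3,'s2c.png')"
```

```text
now [0.6172 0.1636 0.1052] jaw -67.53 tilt 0.16 delta [-0.7 -0.6 -3.2] 0.0
[-0.8, 0.3, 3.2, np.float64(-0.03)]
2.8667 [7.55592229e-02 6.70898360e-01 1.28239881e+00 9.89594118e-04
 1.18563841e+00 1.25374915e+00] 0.1384206459897579 [-3.07242279  3.80216179  6.92787765] [ 0.48684928  0.41773452 -0.03151205]
```

View pics/s2c.png

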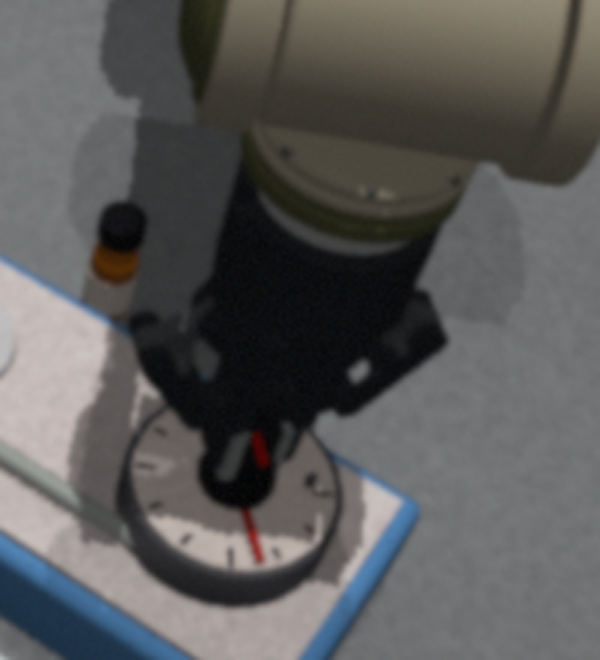

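Call:
apply_moves --steps '[[[0, 0, 0, -6, 5], [0, 0, 0, -6, 5], [0, 0, 0, -6, 5], [0, 0, 0, -6, 5], [0, 0, 0, -6, 5]]]'

```text
time_s: 3.33
tcp_pos: [0.6171, 0.1637, 0.1052]
tool_rot: [-0.0, 0.896, 0.444, 0.001]
force: [-2.6, 3.5, 5.7]
width: 0.14
```

Call:
apply_moves --steps '[[[0, 0, 0, -6, 5], [0, 0, 0, -6, 5], [0, 0, 0, -6, 5], [0, 0, 0, -6, 5], [0, 0, 0, -6, 5]]]'

```text
time_s: 3.75
tcp_pos: [0.617, 0.1638, 0.1052]
tool_rot: [0.0, 0.75, 0.661, 0.001]
force: [-4.5, 4.0, 6.9]
width: 0.143
```

```bash
python3 -c "
from h import *
plan([.6165,.163,.102],5,1)
s=sensors.state();print(s['time_s'],s['joints'],s['width'],s['force'],s['wrist_torque'])
shot('scene','s3.png');crop('s3.png',380,130,580,350,3,'s3c.png')"
```

```text
now [0.617  0.1638 0.1052] jaw -7.23 tilt 0.15 delta [-0.5 -0.8 -3.2] 12.2
[-0.9, -0.4, 3.2, np.float64(-12.23)]
3.75 [0.07575903 0.67084141 1.28252571 0.00149795 1.1859296  0.20141201] 0.14256794380166946 [-4.45679545  3.96066519  6.90968157] [ 0.75724098  0.59091405 -0.06680629]
```

View pics/s3c.png

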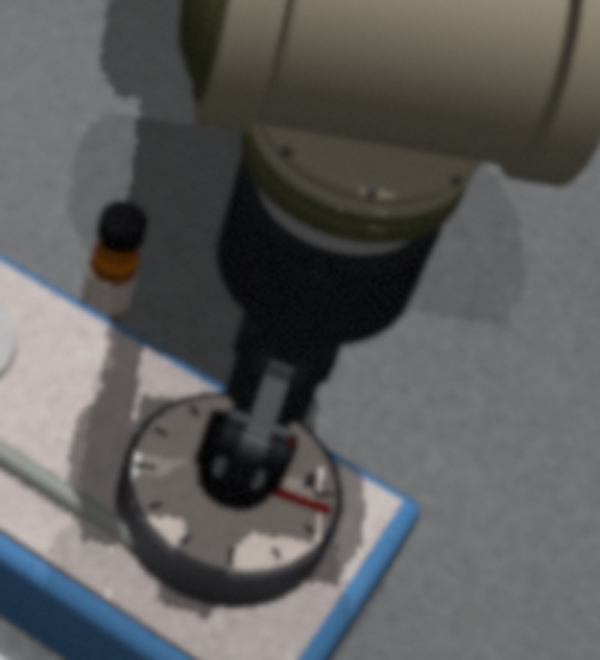

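Call:
apply_moves --steps '[[[0, 0, 0, -5, 5], [0, 0, 0, -4, 5], [0, 0, 0, -2, 5], [0, 0, 0, -1, 5], [0, 0, 0, 0, 5]]]'

```text
time_s: 4.22
tcp_pos: [0.6169, 0.1639, 0.1052]
tool_rot: [0.0, 0.679, 0.735, 0.001]
force: [-1.8, 5.2, 7.2]
width: 0.145
```

```bash
python3 -c "
from h import *
plan([.6165,.163,.102],5,1)
s=sensors.state();print(s['time_s'],s['width'],s['force'],s['wrist_torque'])
"
```

```text
now [0.6169 0.1639 0.1052] jaw 4.54 tilt 0.15 delta [-0.4 -0.9 -3.2] 0.5
[-0.8, -0.5, 3.2, np.float64(-0.46)]
4.2167 0.14459654185732096 [-1.82551502  5.17949129  7.22268212] [0.75423546 0.63546881 0.09669762]
```

Call:
apply_moves --steps '[[[0, 0, 0, -1, 5], [0, 0, 0, -1, 5]]]'

```text
time_s: 4.38
tcp_pos: [0.6169, 0.1639, 0.1052]
tool_rot: [0.0, 0.666, 0.746, 0.001]
force: [-4.2, 4.3, 7.9]
width: 0.137
```

```bash
python3 -c "
from h import *
plan([.6165,.163,.102],5,1)
s=sensors.state();print(s['time_s'],s['width'],s['force'],s['wrist_torque'])
shot('scene','s4.png');crop('s4.png',420,240,520,350,6,'s4c.png')"
```

```text
now [0.6169 0.1639 0.1052] jaw 6.49 tilt 0.15 delta [-0.4 -0.9 -3.2] -1.5
[-0.8, -0.5, 3.2, np.float64(1.49)]
4.3833 0.13708581965729458 [-4.18442694  4.33560161  7.93176882] [ 0.78489532  0.6771611  -0.6410611 ]
```

View pics/s4c.png

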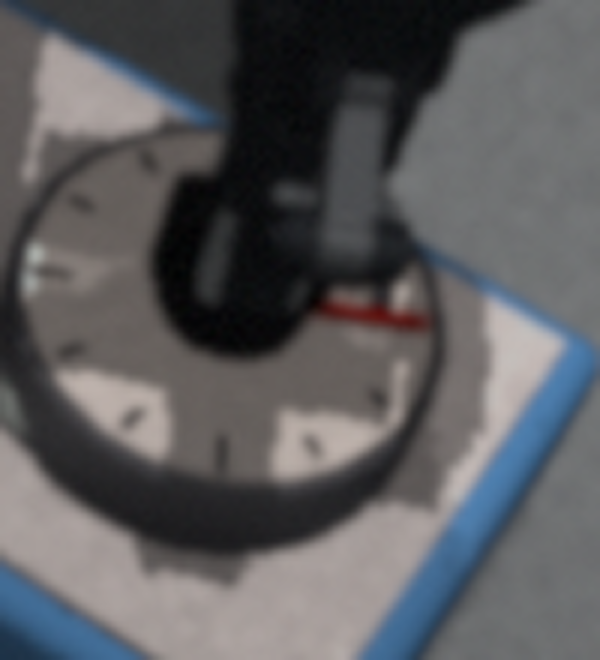

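Call:
apply_moves --steps '[[[0, 0, 0, -0.5, 5], [0, 0, 0, 0, 50], [0, 0, 0, 0, 50], [0, 0, 0, 0, 50], [0, 0, -20, 0, 50]]]'

```text
time_s: 4.85
tcp_pos: [0.6151, 0.1625, 0.12]
tool_rot: [-0.002, 0.663, 0.749, -0.002]
force: [-0.0, 0.3, -1.5]
width: 0.588
```

Call:
apply_moves --steps '[[[0, 0, -30, 0, 50], [0, 0, -30, 0, 50], [0, 0, 0, 0, 50]]]'

```text
time_s: 5.1
tcp_pos: [0.6189, 0.1629, 0.1898]
tool_rot: [0.004, 0.663, 0.749, 0.004]
force: [0.1, 0.6, 0.7]
width: 0.584
```

```bash
python3 -c "
from h import *
plan([.556,.0148,.165],87,14)
s=sensors.state();print(s['time_s'],s['width'],s['force'],s['wrist_torque'])
shot('scene','s5.png');crop('s5.png',420,240,520,350,6,'s5c.png')"
```

```text
now [0.6189 0.1629 0.1898] jaw 6.95 tilt 0.6 delta [ -62.9 -148.1  -24.8] 80.0
[-10.0, -5.7, 1.8, np.float64(-5.72)]
[-9.3, -6.7, 1.8, np.float64(-5.72)]
[-8.6, -7.6, 1.8, np.float64(-5.72)]
[-7.8, -8.4, 1.8, np.float64(-5.72)]
[-6.9, -9.2, 1.8, np.float64(-5.72)]
[-6.0, -9.8, 1.8, np.float64(-5.72)]
[-5.0, -10.4, 1.8, np.float64(-5.72)]
[-3.9, -10.8, 1.8, np.float64(-5.72)]
[-2.8, -11.1, 1.8, np.float64(-5.72)]
[-1.7, -11.4, 1.8, np.float64(-5.72)]
[-0.6, -11.5, 1.8, np.float64(-5.72)]
[0.6, -11.5, 1.8, np.float64(-5.72)]
[1.7, -11.4, 1.8, np.float64(-5.72)]
[2.8, -11.1, 1.8, np.float64(-5.72)]
5.1 0.5844962527134441 [0.09404094 0.63458052 0.7369144 ] [-0.0389721  -0.00019326 -0.03034823]
```

View pics/s5c.png

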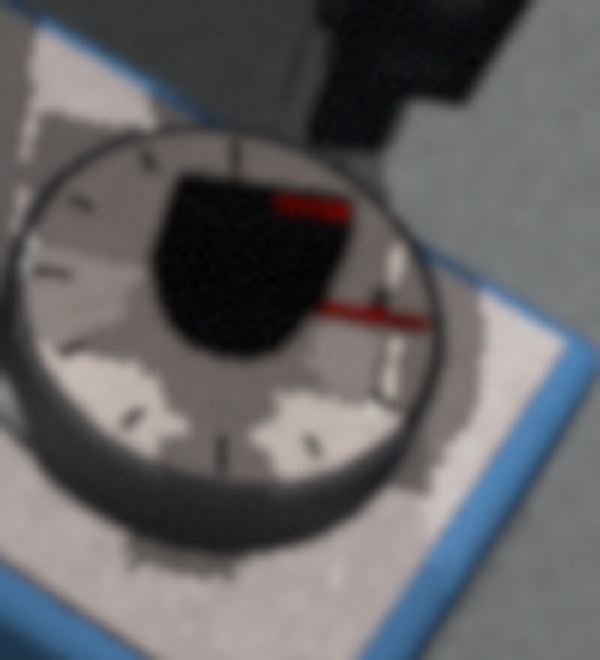

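Call:
apply_moves --steps '[[[-10, -5.7, 1.8, -5.72, 50], [-9.3, -6.7, 1.8, -5.72, 50], [-8.6, -7.6, 1.8, -5.72, 50], [-7.8, -8.4, 1.8, -5.72, 50], [-6.9, -9.2, 1.8, -5.72, 50]]]'

```text
time_s: 5.57
tcp_pos: [0.5936, 0.1094, 0.1731]
tool_rot: [-0.001, 0.455, 0.89, -0.0]
force: [0.9, -0.3, -0.4]
width: 0.583
```

Call:
apply_moves --steps '[[[-6, -9.8, 1.8, -5.72, 50], [-5, -10.4, 1.8, -5.72, 50], [-3.9, -10.8, 1.8, -5.72, 50], [-2.8, -11.1, 1.8, -5.72, 50], [-1.7, -11.4, 1.8, -5.72, 50]]]'

```text
time_s: 5.98
tcp_pos: [0.571, 0.0565, 0.1642]
tool_rot: [-0.001, 0.221, 0.975, -0.0]
force: [-0.1, 0.3, 0.3]
width: 0.582
```

Call:
apply_moves --steps '[[[-0.6, -11.5, 1.8, -5.72, 50], [0.6, -11.5, 1.8, -5.72, 50], [1.7, -11.4, 1.8, -5.72, 50], [2.8, -11.1, 1.8, -5.72, 50], [0, 0, 0, 0, 50]]]'

```text
time_s: 6.4
tcp_pos: [0.5528, 0.0134, 0.1569]
tool_rot: [-0.001, 0.025, 1.0, -0.0]
force: [-0.2, -0.3, -0.2]
width: 0.586
```

Call:
apply_moves --steps '[[[0, 0, 0, 0, 50], [0, 0, 0, 0, 50]]]'

```text
time_s: 6.57
tcp_pos: [0.5538, 0.0152, 0.1578]
tool_rot: [-0.0, 0.027, 1.0, 0.0]
force: [-0.3, 0.5, 0.6]
width: 0.585
```

```bash
python3 -c "
from h import *
plan([.556,.0148,.090],87.2,4)
s=sensors.state();print(s['time_s'],s['joints'],s['width'],s['force'],s['wrist_torque'])
shot('scene','s6.png');shot('top','t6.png')
crop('t6.png',165,140,365,300,4,'t6c.png')
"
```

```text
now [0.5538 0.0152 0.1578] jaw 86.87 tilt 0.02 delta [  2.2  -0.4 -67.8] 0.3
[-0.5, -0.1, 17.0, np.float64(-0.08)]
[-0.5, -0.1, 17.0, np.float64(-0.08)]
[-0.5, -0.1, 17.0, np.float64(-0.08)]
[-0.5, -0.1, 17.0, np.float64(-0.08)]
6.5667 [-1.84132120e-01  4.42029703e-01  1.51225492e+00  1.26941057e-04
  1.18767309e+00 -1.70035867e+00] 0.5851436214415383 [-0.28580624  0.49581239  0.55493597] [ 0.00209372 -0.00137832  0.03397426]
```

View pics/t6c.png

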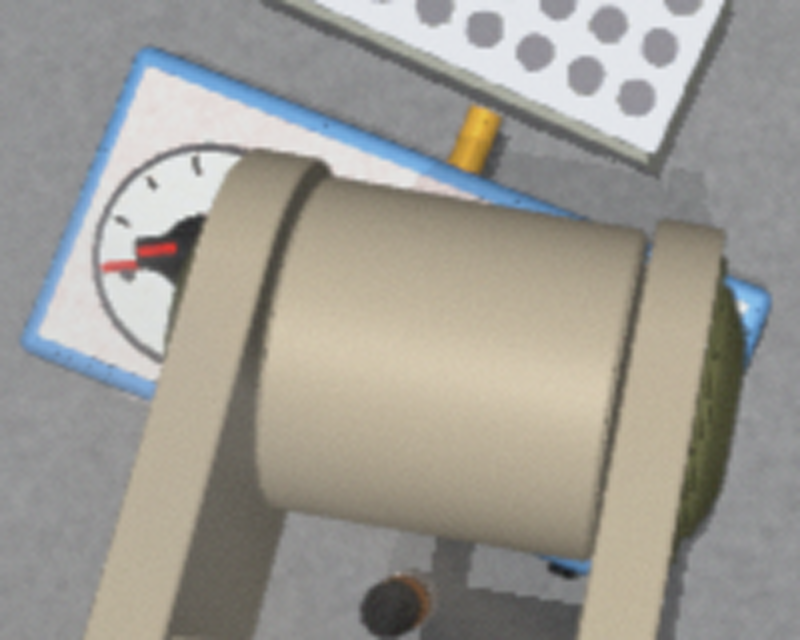

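View pics/s6.png

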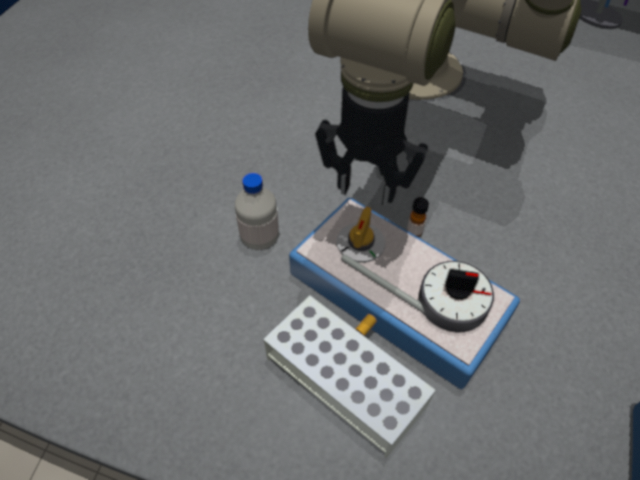

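Call:
apply_moves --steps '[[[-1, 0, 20, -0.3, 40], [-1, 0, 20, 0, 40], [0, -0.4, 18, 0, 40], [0, 0, 9, 0, 40], [0, 0, 0, 0, 40]]]'

```text
time_s: 7.08
tcp_pos: [0.5549, 0.0148, 0.0893]
tool_rot: [-0.002, 0.023, 1.0, 0.0]
force: [-0.6, 0.6, -0.3]
width: 0.466
```

Call:
apply_moves --steps '[[[0, 0, 0, 0, 10], [0, 0, 0, 0, 5], [0, 0, 0, 0, 5], [0, 0, 0, 0, 5], [0, 0, 0, 0, 5]]]' --newtons 70

```text
time_s: 7.5
tcp_pos: [0.5564, 0.0153, 0.0926]
tool_rot: [0.001, 0.023, 1.0, 0.001]
force: [0.6, 7.3, 2.9]
width: 0.134
```

```bash
python3 -c "
from h import *
plan([.556,.0148,.090],50,6)
s=sensors.state();print(s['time_s'],s['joints'],s['width'],s['force'],s['wrist_torque'])
shot('scene','s7.png');crop('s7.png',300,150,440,280,5,'s7c.png')
"
```

```text
now [0.5564 0.0153 0.0926] jaw 87.32 tilt 0.17 delta [-0.4 -0.5 -2.6] -37.3
[0.1, -0.1, 0.4, np.float64(6.22)]
[0.1, -0.1, 0.4, np.float64(6.22)]
[0.0, -0.1, 0.4, np.float64(6.22)]
[0.0, -0.1, 0.4, np.float64(6.22)]
[0.0, -0.1, 0.4, np.float64(6.22)]
[0.0, -0.1, 0.4, np.float64(6.22)]
7.5 [-0.18385531  0.52391318  1.57328669  0.00207171  1.0420288  -1.70891991] 0.13418744073892422 [0.59729561 7.27153789 2.88775214] [ 0.91775712  0.00373202 -0.00989222]
```

View pics/s7c.png

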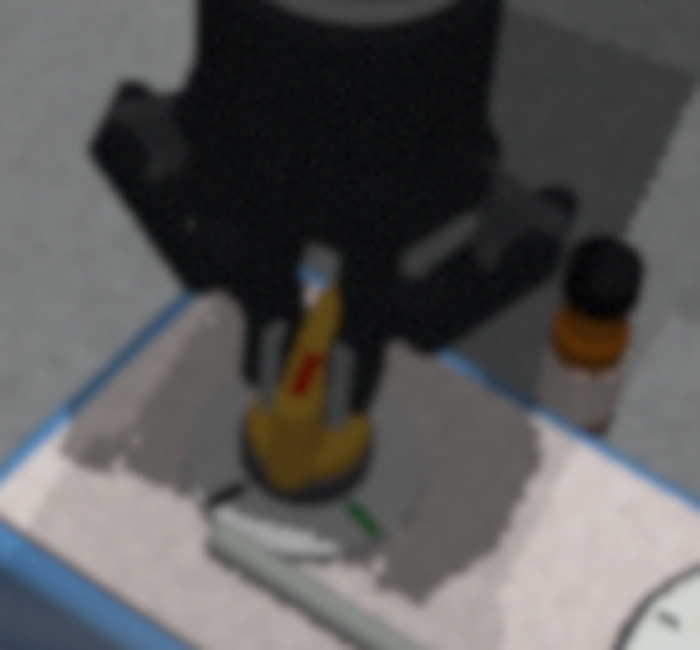

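Call:
apply_moves --steps '[[[0, 0, 0, 6, 5], [0, 0, 0, 6, 5], [0, 0, 0, 6, 5], [0, 0, 0, 6, 5], [0, 0, 0, 6, 5]]]'

```text
time_s: 7.97
tcp_pos: [0.5563, 0.0152, 0.0926]
tool_rot: [0.001, 0.284, 0.959, 0.001]
force: [-0.1, 5.1, 2.9]
width: 0.135
```

Call:
apply_moves --steps '[[[0, 0, 0, 3, 5], [0, 0, 0, 2, 5], [0, 0, 0, 1, 5], [0, 0, 0, 0, 5]]]'

```text
time_s: 8.3
tcp_pos: [0.5563, 0.0151, 0.0926]
tool_rot: [0.001, 0.332, 0.943, 0.001]
force: [-0.6, 5.4, 3.0]
width: 0.135
```

```bash
python3 -c "
from h import *
plan([.556,.0148,.090],50,1)
s=sensors.state();print(s['time_s'],s['joints'][5],s['width'],s['force'],s['wrist_torque'])
"
```

```text
now [0.5563 0.0151 0.0926] jaw 51.28 tilt 0.14 delta [-0.3 -0.3 -2.6] -1.3
[0.0, -0.4, 2.6, np.float64(1.28)]
8.3 -1.0797404218667868 0.13456097436573583 [-0.63080118  5.39182647  3.04627812] [ 0.77104975  0.22413442 -0.03362836]
```

Call:
apply_moves --steps '[[[0, 0, 0, 1, 5], [0, 0, 0, 0, 5]]]'

```text
time_s: 8.47
tcp_pos: [0.5563, 0.0151, 0.0925]
tool_rot: [0.001, 0.34, 0.941, 0.001]
force: [-0.2, 6.4, 2.6]
width: 0.134
```

```bash
cat > st.py <<'E'
from h import *
s=sensors.state();p,M=cur();print(s['time_s'],'jaw',jaw(M),p,s['width'],s['force'],s['wrist_torque'])
E
python3 st.py
```

```text
8.4667 jaw 50.29101790534385 [0.55627256 0.01512513 0.09254957] 0.1344790880314474 [-0.21598404  6.39964882  2.62395202] [ 0.74791396  0.16953262 -0.0407525 ]
```

Call:
apply_moves --steps '[[[0, 0, 0, 1, 5], [0, 0, 0, 0, 5]]]'

```text
time_s: 8.63
tcp_pos: [0.5563, 0.0151, 0.0926]
tool_rot: [0.001, 0.347, 0.938, 0.001]
force: [-0.6, 6.3, 3.2]
width: 0.136
```

```bash
python3 st.py
```

```text
8.6333 jaw 49.347996887545335 [0.55628392 0.01514701 0.09257034] 0.13555300560015723 [-0.61611673  6.30889383  3.19592888] [0.78443163 0.16253389 0.47321827]
```

Call:
apply_moves --steps '[[[0, 0, 0, 1, 5], [0, 0, 0, 0, 5]]]'

```text
time_s: 8.8
tcp_pos: [0.5563, 0.0151, 0.0926]
tool_rot: [0.001, 0.355, 0.935, 0.001]
force: [-1.7, 5.2, 3.6]
width: 0.138
```

```bash
python3 st.py
```

```text
8.8 jaw 48.42331426363781 [0.55628265 0.01512185 0.09258928] 0.13786425745223096 [-1.67699026  5.1641249   3.56718395] [0.80384753 0.19069133 1.07216643]
```

Call:
apply_moves --steps '[[[0, 0, 0, -6, 5], [0, 0, 0, -6, 5], [0, 0, 0, -6, 5], [0, 0, 0, -6, 5], [0, 0, 0, -6, 5]]]'

```text
time_s: 9.22
tcp_pos: [0.5564, 0.0152, 0.0926]
tool_rot: [0.001, 0.099, 0.995, 0.001]
force: [-0.2, 6.5, 3.7]
width: 0.133
```

Call:
apply_moves --steps '[[[0, 0, 0, -6, 5], [0, 0, 0, -6, 5], [0, 0, 0, -6, 5], [0, 0, 0, -6, 5], [0, 0, 0, -6, 5]]]'

```text
time_s: 9.63
tcp_pos: [0.5565, 0.0154, 0.0926]
tool_rot: [0.001, -0.162, 0.987, 0.001]
force: [0.3, 6.7, 1.8]
width: 0.134
```

Call:
apply_moves --steps '[[[0, 0, 0, -6, 5], [0, 0, 0, -6, 5], [0, 0, 0, -6, 5], [0, 0, 0, -6, 5], [0, 0, 0, -4, 5]]]'

```text
time_s: 10.05
tcp_pos: [0.5564, 0.0156, 0.0926]
tool_rot: [0.002, -0.396, 0.918, 0.0]
force: [0.4, 7.7, 2.5]
width: 0.129
```

Call:
apply_moves --steps '[[[0, 0, 0, -2, 5], [0, 0, 0, 0, 5], [0, 0, 0, 0, 5]]]'

```text
time_s: 10.3
tcp_pos: [0.5564, 0.0156, 0.0926]
tool_rot: [0.002, -0.409, 0.912, 0.0]
force: [1.1, 6.7, 2.9]
width: 0.135
```

```bash
python3 st.py; python3 -c "
from h import *
print(sensors.state()['joints'])
shot('scene','s8.png');crop('s8.png',300,150,440,280,5,'s8c.png')
"
```

```text
10.3 jaw 138.344167599552 [0.55642366 0.01558254 0.09258563] 0.1354597509502211 [1.0505739  6.70911412 2.88269263] [ 1.21266794 -0.10379723  0.06883185]
[-0.18354316  0.52388287  1.57336946  0.00261355  1.04200686 -2.59942156]
```

View pics/s8c.png

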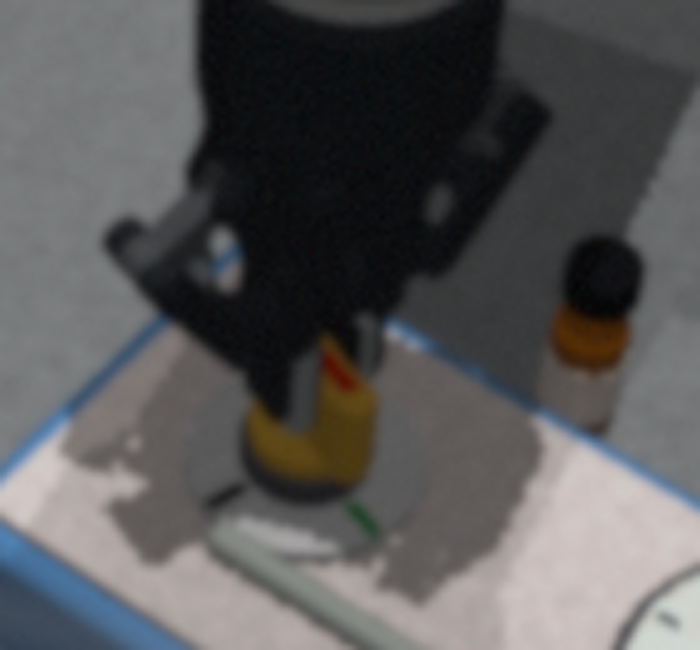

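Call:
apply_moves --steps '[[[0, 0, 0, -1, 5], [0, 0, 0, -0.7, 5], [0, 0, 0, 0, 5], [0, 0, 0, 0, 5], [0, 0, 0, 0, 5]]]'

```text
time_s: 10.77
tcp_pos: [0.5564, 0.0156, 0.0926]
tool_rot: [0.002, -0.423, 0.906, 0.0]
force: [0.0, 7.9, 2.7]
width: 0.132
```

```bash
python3 st.py; python3 -c "
from h import *
shot('scene','s9.png');c=shot('top','t9.png');crop('s9.png',230,150,530,380,2.6,'s9c.png')
import numpy as np
c=load('s9.npy');V=np.array([.556,.0148,0]);a=np.radians(50)
for r,z in((.0265,.114),(.036,.066),(.0265,.085)): print(r,z,proj(c,V+[r*np.cos(a),r*np.sin(a),z]))
crop('s9.png',330,190,400,270,8,'s9d.png')
"
```

```text
10.7667 jaw 140.03701043318932 [0.55643593 0.01557557 0.09260187] 0.1317184418875914 [0.01376417 7.93980377 2.71920767] [ 1.24816441 -0.13167806  0.0831772 ]
0.0265 0.114 [[372.29861844 232.79846411]]
0.036 0.066 [[373.53042222 257.98603786]]
0.0265 0.085 [[370.6403044  245.57614261]]
```

View pics/s9c.png

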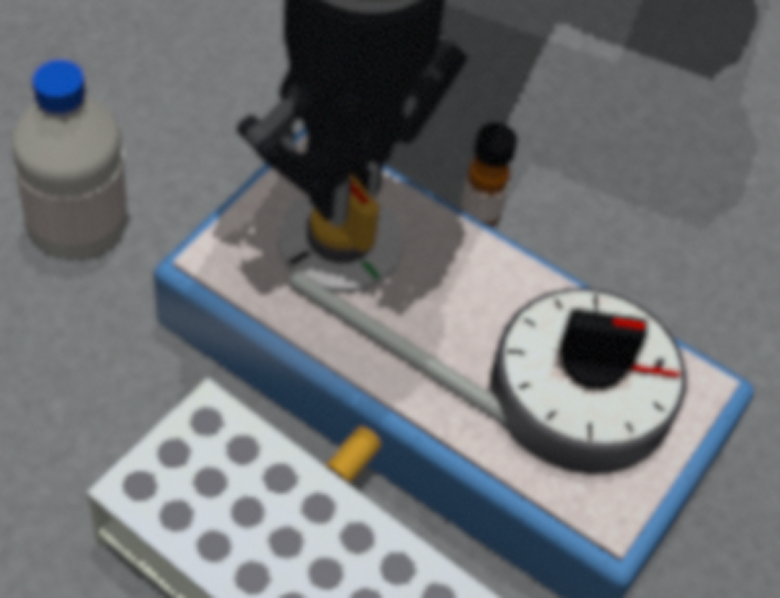

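View pics/s9d.png

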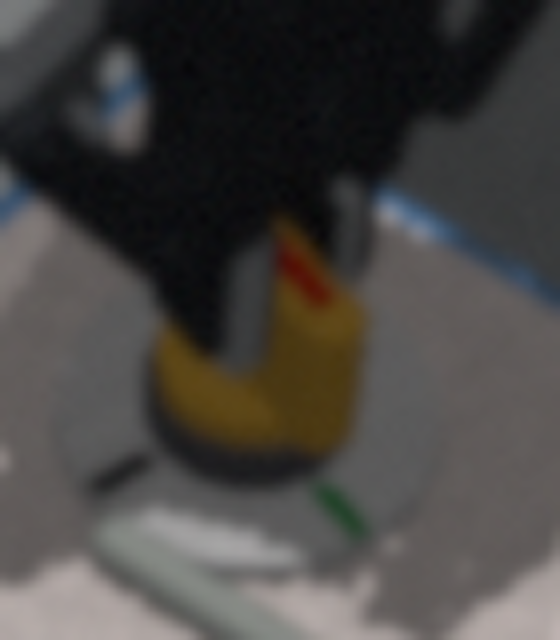

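View pics/t9.png

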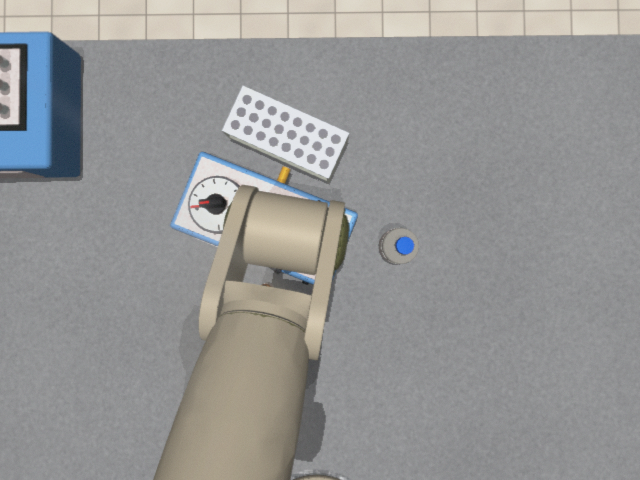

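```bash
python3 -c "
from h import *
V=np.array([.556,.0148,0])
for f,a,o,s in(('s0.npy',-2.8,(280,180),3),('s9.npy',50,(330,190),8)):
  c=load('scene0.npy' if f=='s0.npy' else f)
  for r,z in((.0265,.114),(.0265,.082),(-.0265,.114)):
    t=np.radians(a);q=proj(c,V+[r*np.cos(t),r*np.sin(t),z]);print(f,r,z,(q-o)*s+(s-1)/2)
crop_=crop('scene0.png',330,190,400,270,8,'s0d.png')
c=load('scene0.npy');t=np.radians(-2.8)
for r,z in((.0265,.114),(.0265,.082),(-.0265,.114)): print((proj(c,V+[r*np.cos(t),r*np.sin(t),z])-[330,190])*8+3.5)
"
```

```text
s0.npy 0.0265 0.114 [[227.29105577 164.08262189]]
s0.npy 0.0265 0.082 [[223.45137698 206.24217627]]
s0.npy -0.0265 0.114 [[259.91151454  82.26113955]]
s9.npy 0.0265 0.114 [[341.88894754 345.88771288]]
s9.npy 0.0265 0.082 [[327.2912538  458.33778255]]
s9.npy -0.0265 0.114 [[163.94353416 151.52369789]]
[[206.94281539 358.38699171]]
[[196.70367193 470.81247004]]
[[293.93070545 140.19637212]]
```

View pics/s0d.png

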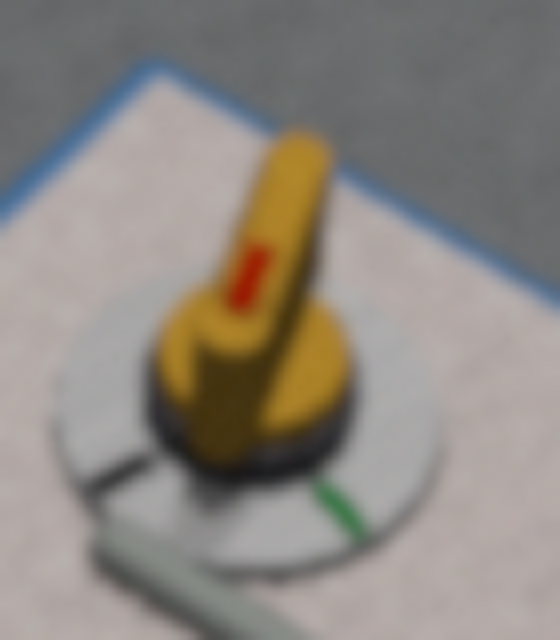

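```bash
python3 -c "
from h import *
im=cv2.imread('pics/s9.png')[205:255,345:385].astype(float)
im=np.clip(im*2.2,0,255).astype('uint8');cv2.imwrite('pics/s9e.png',cv2.resize(im,None,fx=12,fy=12,interpolation=cv2.INTER_CUBIC))
c=load('s9.npy');V=np.array([.5562,.015,0])
for a in(40,50,60):
  t=np.radians(a);print(a,[((proj(c,V+[r*np.cos(t),r*np.sin(t),z])-[345,205])*12+5.5).round()[0].tolist() for r,z in((.005,.114),(.02,.114),(.0265,.114),(.0265,.082))])
"
```

```text
40 [[217.0, 223.0], [275.0, 315.0], [300.0, 356.0], [279.0, 524.0]]
50 [[224.0, 220.0], [301.0, 304.0], [334.0, 341.0], [312.0, 509.0]]
60 [[229.0, 216.0], [323.0, 289.0], [364.0, 321.0], [341.0, 490.0]]
```

View pics/s9e.png

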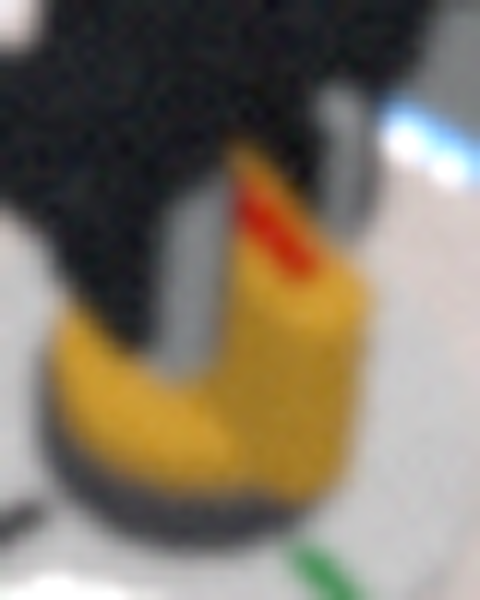

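```bash
python3 -c "
from h import *
a=cv2.imread('pics/scene0.png').astype(int);b=cv2.imread('pics/s9.png').astype(int)
for n,(x0,y0,x1,y1) in dict(bottle=(232,170,282,250),vial=(408,195,432,230),rack=(262,320,436,456)).items(): print(n,abs(a-b)[y0:y1,x0:x1].mean())
"; python3 st.py; python3 -c "
from h import *
print(arm.job_done())"
```

```text
bottle 14.0015
vial 12.674206349206349
rack 18.09019326121253
10.8667 jaw 140.03816648606852 [0.55643378 0.01559494 0.09259096] 0.1303114248794933 [1.08318692 7.73213854 2.79781558] [ 1.23015881 -0.17424957  0.00823097]
the job is handed in; nothing more can be done
None
```

The job is done and handed in at about 10.9 s.

- **Gauge:** I turned the black knob about 73° anticlockwise until the wrist torque rose to about 0.64 N m, then released it. In both cameras the red pointer lies on the zero tick, against the stop pin.
- **Valve:** I turned the brass thumbscrew clockwise until it seated. The torque started rising at a jaw angle of about 50° and reached 1.07 N m. I then backed it off to 140.0°, a quarter turn from the seat. The red stripe points along the green line, and the arm is still holding the bar at 70 N grip. From how sharply the torque rose, I put the angle within about half a degree.
- **Vial, bottle and rack:** none of them was touched. In the pictures they stand where they started, and wrist forces stayed under about 10 N at every reading.
- **Checks that didn't settle it:**
  - A pixel difference between the first and last scene pictures gave 13–18 grey levels for the vial, bottle and rack. I put this down to noise and shadows, so for those three I relied on looking at the pictures.
  - The first picture check of the thumbscrew's end seemed about 5 px off. A brightened crop then matched the 50° prediction to within a few degrees.

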